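# Ease open the touch-latch lid of the larger dressing box

## Task

Open the larger of the two white dressing boxes: press its flush lid down near the front until the touch latch clicks, then keep your fingers on it as it springs up and let it rise slowly under them, so that it never flies open, until it stands fully open by itself. Leave the smaller box shut and do not shove or topple the bottle.

Things in the scene. Friction and masses are not known exactly. Their poses are not given: they have to be found in the camera images.
- large_press (a point): Point to press, on the larger lid's top: on its mid-line, 40 mm from the front edge (towards the robot), 92 mm from the hinge at the far side. White box 160 mm deep x 110 wide x 100 tall, fixed on a dark riser 2 to 32 mm high, within 0.3 rad of facing the robot; grey lid 132 x 94 x 5, flush in its top. Its axes move with the lid: x to the hinge, y along it, z the lid's upward normal.
- large_lid (a joint): Angle of the larger lid, rad: 0 shut and flush, negative pressed in, positive opening; 0.7 fully open, held by its spring. About 5 N down at the press point; it unlatches about 3 mm in there (-0.035), hard stop 6 mm in (-0.07). The spring then lifts it with about 2 N; let go, it flies up at over 2 rad/s. Over 2 rad/s (0.18 m/s at the press point) counts as flying open.
- small_lid (a joint): Angle of the lid of the smaller box (120 mm deep, 75 wide, 100 tall, on a like riser; same make, colours and latch), rad: 0 latched shut. To be left shut.
- bottle: White disinfectant bottle, 60 mm across, 150 mm tall, standing loose on the table beside the boxes, at the robot's left; origin at the centre of its underside, z up. To be left where it is.

How it is judged:
By the outcome, as a careful person would: the job done as asked, in the order asked, and still so for the second after the job is handed in, with the robot touching nothing.
It also fails if it takes over 35 s, if anything falls off the work surface, if the arm or the gripper's body presses on something with over 40 N, if the wrist force passes 120 N, or if a joint passes its speed limit or range.

## Robot

A 6-joint arm with a two-finger parallel gripper is mounted at the origin on the work surface. World frame = base frame: x ahead of the robot, y to its left, z up, the work surface at z = 0. Lengths are in m, angles in rad, forces in N, time in s.
With the tool pointing down it reaches from about 0.225 to 0.875 m from the base axis. Payload 3.4 kg.
Tool frame: the origin (TCP) lies at the very end of the fingers, on their centre line; the grasp point (between the pads) lies 19 mm behind it; z points along the fingers, y is the line along which they close (so a half turn about z gives the same grasp; the last joint's range is limited). The gripper opens to 85 mm and grips with 20 to 120 N. Pads are 22 mm wide; open, the fingers measure 114 mm over their backs; the gripper's body (76 mm by 85 mm) begins 54 mm behind the grasp point. The pads swing forward as they close: fully open they stand 13 mm farther back than shut.
Start: joints at [1.096, 0.276, 1.505, -0, 1.361, -0.121], TCP at [0.199, 0.539, 0.231] pointing down, gripper open.
Joint ranges: [-2.89, 2.89], [-0.75, 2.08], [0.22, 2.7], [-1.18, 4.32], [0.11, 2.71], [-2.7, 2.7]. Speed limits (rad/s): [2.57, 2.57, 3.14, 3.14, 3.14, 3.14].

## Interface

Orientations are given as a unit quaternion [w, x, y, z].
In Python, from rig import get_state, optics, sign_off gives the robot as it stands.
- The arm moves only by the tool send_rows, never from a script. Its argument "increments" is a list of rows, each an object with "gripper": the gripper's target within -1 to 1 (shut at 1, half-way at 0, fully open at -1); "linear": the shift along the world's x, y, z in m, a list of three; "delta_rot": the turn, a rotation vector about the world's x, y, z in rad, a list of three. In form: [{"gripper": gripper, "linear": [dx, dy, dz], "delta_rot": [rx, ry, rz]}, ...]. A call has 1 to 8 rows; each row is the pose to reach, as a shift and turn from the pose commanded when the call began; what a row does not reach only later rows make up. A row lasts 1/10 s, in which the tool goes at most 50 mm and 8.59 degrees, less where a joint would pass 70% of its speed; a pose out of reach is approached as far as the arm can. A call with a gripper value outside its range is refused whole. The fingers move at their own pace and stop on an object; "newtons" is the grip in N (left out, the last holds). Time passes only in rows, so rows that repeat a pose let the fingers close. It gives the time, the measured TCP pose, the force, the opening and the grip force at its end, in the units of the state.
- get_state(): the state, without advancing time (a new reading comes with each control period).
- optics.get_image(name): name is "scene" or "side" or "wrist"; returns a dict with "pixels" (384x512x3 uint8, blue, green, red), "K" (3x3 intrinsics, pixels), "rvec" (rotation vector, rad) and "tvec" (3), from world to camera coordinates, as OpenCV has them; the wrist camera has in their place "T_tool_cam" (4x4, takes a point from camera to tool coordinates, whose origin is the TCP and whose axes are the flange's). Camera axes: x right, y down, z forward; pixel columns grow to the right and rows downward; lengths in m; the calibration is good to about 2 mm. A picture is of the moment at which its call begins: read the wrist's pose just before it. There is no depth.
- sign_off(): hands the job in; it is judged then, once.
The state is a dict: "clock": time; "qpos": joint angles; "qd": joint speeds; "effort": joint torques, N m; "position": TCP position; "ee_rot": TCP orientation; "contact_force": force on the tool from outside, world axes, zero at the start; "moment": the same for the moment, N m; "width": finger opening in m; "gripper_force": force on a finger pad.
Only numpy, scipy, OpenCV 4.12 (cv2) and the standard library are available. Lean on these libraries where they do the work, as an engineer would, in place of code of your own. Each camera call takes 0.05 s, during which the arm holds its last target. There are 200 camera calls.

## Working session

There is one attempt and no reset: what is moved stays moved. The work goes in short steps, Python scripts to look and compute and a tool call to move; the robot and the scene stay as the last step left them, time stands still between calls to the robot, and variables do not carry over. Pictures are saved under pics/ and viewed, at most 10 in all, crops included, and the job is handed in when it is done.

Besides the shell and the picture viewer there is one more tool, called after "Request:" in YAML: its name, and indented under it one key for each argument. send_rows: Moves the arm, as the interface text tells. Its arguments: {"type":"object","properties":{"increments":{"type":"array"},"newtons":{"type":"number"}},"required":["increments"]}

```bash
mkdir -p pics; python3 - <<'E'
from rig import get_state, optics
import cv2, numpy as np
s=get_state(); print({k:np.round(v,3).tolist() for k,v in s.items()})
a=[]
for n in ("scene","side"):
    d=optics.get_image(n); cv2.imwrite(f"pics/{n}0.png",d["pixels"]); np.savez(f"pics/{n}0.npz",**d)
    R=cv2.Rodrigues(np.array(d["rvec"]))[0]; print(n,d["K"],-R.T@np.array(d["tvec"]).ravel())
E
```

```text
{'clock': 0.0, 'qpos': [1.096, 0.277, 1.506, -0.0, 1.361, -0.121], 'qd': [-0.001, -0.001, -0.0, -0.001, -0.0, 0.0], 'effort': [-0.0, -41.677, -24.58, -0.0, 0.011, -0.0], 'position': [0.199, 0.539, 0.23], 'ee_rot': [-0.0, 0.176, 0.984, -0.001], 'contact_force': [0.085, 0.774, -0.716], 'moment': [0.002, -0.002, 0.083], 'gripper_force': 0.0, 'width': 0.086}
scene [[383.58737939   0.         263.10587822]
 [  0.         383.58737939 189.0567052 ]
 [  0.           0.           1.        ]] [ 1.10827363 -0.32675738  0.98322647]
side [[385.4466232    0.         258.87062415]
 [  0.         385.4466232  191.38593647]
 [  0.           0.           1.        ]] [ 0.13544286 -0.69069671  0.58788898]
```

View pics/scene0.png

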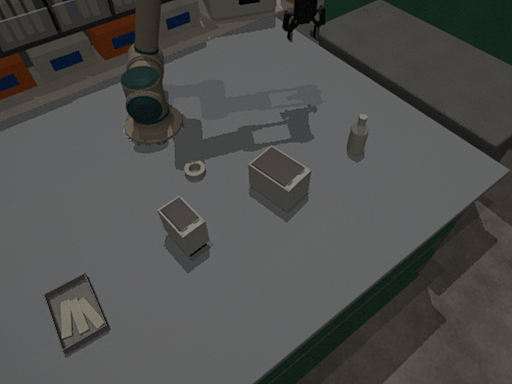

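View pics/side0.png

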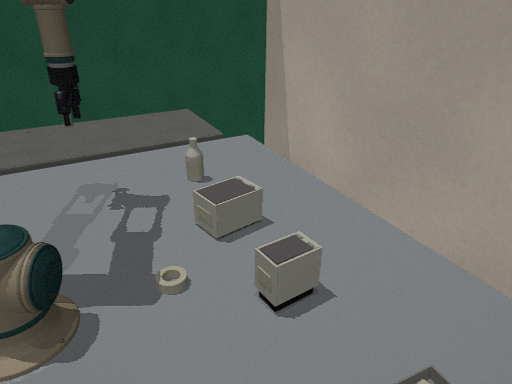

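The scene view shows the large box near (280,175) with the bottle at (357,140) and the small box at (184,225). The side view shows the large box near (228,205), the small one at (288,270) and the bottle at (195,160). Next I'll measure the larger lid.

```bash
cat > h.py <<'E'
import numpy as np, cv2
def load(n): return dict(np.load(f"pics/{n}.npz"))
def cam(d):
    R=cv2.Rodrigues(d["rvec"])[0]; return R,-R.T@d["tvec"].ravel()
def plane(d,uv,z):
    R,C=cam(d); uv=np.atleast_2d(uv); r=np.c_[uv,np.ones(len(uv))]@np.linalg.inv(d["K"]).T@R
    return C+r*((z-C[2])/r[:,2])[:,None]
def tri(d1,u1,d2,u2):
    P=[d["K"]@np.c_[cam(d)[0],d["tvec"].ravel()] for d in (d1,d2)]
    X=cv2.triangulatePoints(P[0],P[1],np.array(u1,float).reshape(-1,2).T,np.array(u2,float).reshape(-1,2).T); return (X[:3]/X[3]).T
E
python3 - <<'E'
from h import *
out=[]
for n,(x0,y0,x1,y1),p in (("scene0",(240,140,320,215),(278,165)),("side0",(185,165,275,240),(230,191))):
    d=load(n); im=d["pixels"]; m=np.zeros((386,514),np.uint8)
    im2=im.copy(); print(n,im[p[1],p[0]])
    cv2.floodFill(im2,m,p,(0,0,255),(6,)*3,(6,)*3,cv2.FLOODFILL_FIXED_RANGE)
    mm=m[1:-1,1:-1]; mm=cv2.morphologyEx(mm,cv2.MORPH_OPEN,np.ones((2,2)))
    c=max(cv2.findContours(mm,0,2)[0],key=cv2.contourArea)
    q=cv2.approxPolyDP(cv2.convexHull(c),3,True)[:,0]; print(cv2.contourArea(c),q.tolist())
    a=np.hstack([im[y0:y1,x0:x1],im2[y0:y1,x0:x1]]); out.append(cv2.resize(a,(780,290),interpolation=0))
cv2.imwrite("pics/c1.png",np.vstack(out))
E
```

```text
scene0 [65 68 72]
865.5 [[255, 164], [273, 150], [303, 170], [284, 185]]
side0 [73 73 76]Traceback (most recent call last):
  File "<stdin>", line 8, in <module>
ValueError: max() iterable argument is empty
```

```bash
python3 - <<'E'
from h import *
out=[]; Q={}
for n,(x0,y0,x1,y1),p in (("scene0",(240,140,320,215),(278,165)),("side0",(185,165,275,240),(230,191))):
    d=load(n); im=d["pixels"]; g=cv2.cvtColor(im,cv2.COLOR_BGR2GRAY); im2=im.copy()
    print(g[p[1]-14:p[1]+16:2,p[0]].tolist())
    mm=(cv2.medianBlur(g,3)<86).astype(np.uint8)
    k,l,st,ce=cv2.connectedComponentsWithStats(mm,connectivity=4); c=max(cv2.findContours((l==l[p[1],p[0]]).astype(np.uint8),0,2)[0],key=cv2.contourArea)
    q=cv2.approxPolyDP(cv2.convexHull(c),3,True)[:,0]; print(n,cv2.contourArea(c),q.tolist())
    cv2.drawContours(im2,[c],-1,(0,0,255),1)
    for z in(.11,.125): print(z,plane(d,q,z).round(3).tolist())
    a=np.hstack([im[y0:y1,x0:x1],im2[y0:y1,x0:x1]]); out.append(cv2.resize(a,(780,290),interpolation=0))
cv2.imwrite("pics/c1.png",np.vstack(out))
E
```

```text
[74, 66, 69, 67, 68, 68, 68, 69, 67, 69, 68, 69, 68, 68, 69]
scene0 1005.0 [[252, 163], [272, 147], [303, 168], [282, 185]]
0.11 [[0.465, 0.119, 0.11], [0.449, 0.21, 0.11], [0.575, 0.23, 0.11], [0.587, 0.138, 0.11]]
0.125 [[0.476, 0.112, 0.125], [0.46, 0.2, 0.125], [0.584, 0.22, 0.125], [0.596, 0.13, 0.125]]
[133, 90, 79, 81, 79, 80, 80, 74, 78, 79, 79, 156, 98, 97, 97]
side0 696.5 [[253, 188], [217, 203], [198, 192], [231, 179]]
0.11 [[0.59, 0.144, 0.11], [0.468, 0.112, 0.11], [0.447, 0.192, 0.11], [0.561, 0.225, 0.11]]
0.125 [[0.575, 0.118, 0.125], [0.457, 0.087, 0.125], [0.437, 0.164, 0.125], [0.547, 0.196, 0.125]]
```

View pics/c1.png

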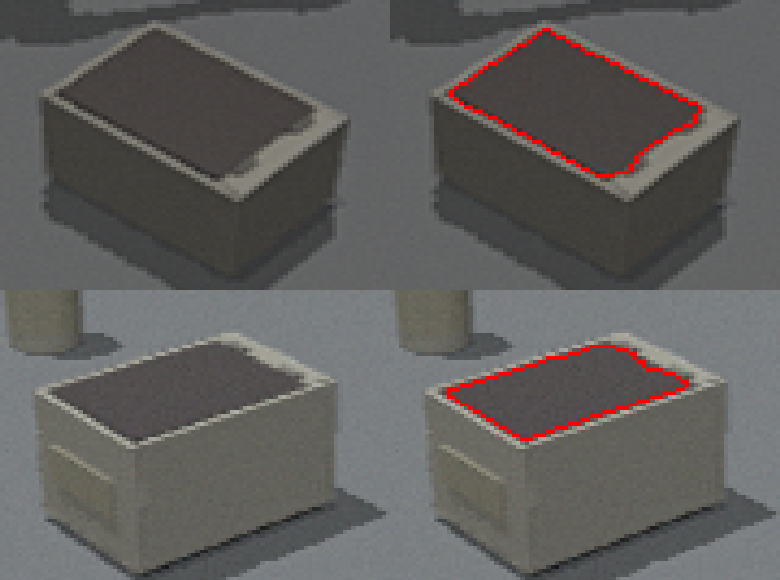

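The crop shows the grey lid flush in the large box, with a white hinge strip at its far end. The corners are about (252,163), (272,147), (303,168) and (282,185) in the scene view. The front-mid of the lid is near (0.457,0.165), with the top at z ≈ 0.104. I'll move above it with the gripper closing and look with the wrist camera.

```bash
python3 - <<'E'
from rig import optics
from h import *
d=optics.get_image("wrist"); print(np.round(d["T_tool_cam"],3).tolist(), d["K"].round(1).tolist())
a=load("scene0"); print(plane(a,[[357,153],[357,118]],0), plane(a,[[363,118]],.15))
E
```

```text
[[-0.0, -0.96, -0.279, 0.071], [1.0, -0.0, 0.0, 0.0], [-0.0, -0.279, 0.96, -0.143], [0.0, 0.0, 0.0, 1.0]] [[284.7, 0.0, 250.8], [0.0, 284.7, 187.5], [0.0, 0.0, 1.0]]
[[ 5.69960010e-01  4.95566700e-01  0.00000000e+00]
 [ 4.42046353e-01  6.27705681e-01 -1.11022302e-16]] [[0.55543597 0.4973915  0.15      ]]
```

Request:
send_rows:
  increments:
    - {"gripper":1,"linear":[0.01,-0.01,0.04],"delta_rot":[0,0,0.07]}
    - {"gripper":1,"linear":[0.03,-0.035,0.07],"delta_rot":[0,0,0.14]}
    - {"gripper":1,"linear":[0.055,-0.065,0.09],"delta_rot":[0,0,0.21]}
    - {"gripper":1,"linear":[0.08,-0.1,0.09],"delta_rot":[0,0,0.28]}
    - {"gripper":1,"linear":[0.11,-0.135,0.09],"delta_rot":[0,0,0.35]}
    - {"gripper":1,"linear":[0.14,-0.17,0.09],"delta_rot":[0,0,0.42]}
    - {"gripper":1,"linear":[0.17,-0.205,0.09],"delta_rot":[0,0,0.49]}
    - {"gripper":1,"linear":[0.2,-0.24,0.09],"delta_rot":[0,0,0.55]}
  newtons: 40

```text
clock: 0.95
position: [0.3999, 0.2978, 0.3212]
ee_rot: [-0.0, -0.099, 0.995, 0.0]
contact_force: [1.0, 0.8, 0.7]
width: -0.0002
gripper_force: 0.0
```

Request:
send_rows:
  increments:
    - {"gripper":1,"linear":[0.02,-0.03,0],"delta_rot":[0,0,0]}
    - {"gripper":1,"linear":[0.045,-0.065,-0.01],"delta_rot":[0,0,0]}
    - {"gripper":1,"linear":[0.07,-0.1,-0.015],"delta_rot":[0,0,0]}
    - {"gripper":1,"linear":[0.09,-0.128,-0.02],"delta_rot":[0,0,0]}
    - {"gripper":1,"linear":[0.09,-0.128,-0.02],"delta_rot":[0,0,0]}
    - {"gripper":1,"linear":[0.09,-0.128,-0.02],"delta_rot":[0,0,0]}

```text
clock: 1.55
position: [0.4892, 0.1709, 0.3008]
ee_rot: [-0.001, -0.097, 0.995, 0.0]
contact_force: [0.6, -0.3, -0.1]
width: -0.0002
gripper_force: 0.0
```

```bash
cat >> h.py <<'E'
def wrist_to_world(d,s):
    from scipy.spatial.transform import Rotation as Ro
    T=np.eye(4); w,x,y,z=s["ee_rot"]; T[:3,:3]=Ro.from_quat([x,y,z,w]).as_matrix(); T[:3,3]=s["position"]
    M=np.linalg.inv(T@np.array(d["T_tool_cam"])); d["rvec"]=cv2.Rodrigues(M[:3,:3])[0]; d["tvec"]=M[:3,3]; return d
E
python3 - <<'E'
from rig import get_state, optics
from h import *
s=get_state(); print(s["position"],s["ee_rot"],s["contact_force"],s["qpos"])
d=wrist_to_world(optics.get_image("wrist"),s); np.savez("pics/w1.npz",**d); cv2.imwrite("pics/w1.png",d["pixels"])
im=d["pixels"]; g=cv2.medianBlur(cv2.cvtColor(im,cv2.COLOR_BGR2GRAY),3)
R,C=cam(d); p=d["K"]@(R@(np.array([.5,.175,.105])-C)); p=(p/p[2])[:2]; print(p, g[int(p[1]),int(p[0])])
E
```

```text
[0.48917855 0.17094123 0.3007642 ] [-8.23005856e-04 -9.69687391e-02  9.95287036e-01  3.19182567e-04] [ 0.56493052 -0.33324876 -0.13900738] [ 2.01276131e-01  1.57906143e-01  1.49178937e+00  8.08451541e-04
  1.49346789e+00 -1.56382606e+00]
[252.05126535 175.00850223] 107
```

View pics/w1.png

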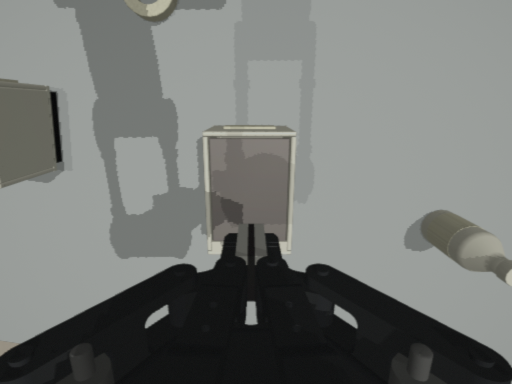

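The wrist view shows the large box's top: front rim corners near (205,134) and (295,134), far rim corners near (209,252) and (290,252). The lid's front edge is at row ~138, and the fingers cover the hinge end.

```bash
python3 - <<'E'
from h import *
d=load("w1"); g=cv2.cvtColor(d["pixels"],cv2.COLOR_BGR2GRAY).astype(int)
for r in (150,165,180): print(r,"L",g[r,200:216].tolist(),"R",g[r,284:300].tolist())
for c in (225,240,270): print(c,g[124:146,c].tolist())
q=[[204.5,134],[295,134],[209,252],[290.5,252],[250,138.5]]
for z in (.102,.115,.13):
    P=plane(d,q,z); print(z,P.round(4).tolist(),"w",np.linalg.norm(P[0]-P[1]),np.linalg.norm(P[2]-P[3]),"len",np.linalg.norm(P[0]-P[2]),"yaw",np.arctan2(*(P[2]+P[3]-P[0]-P[1])[[1,0]]))
a,b=load("scene0"),load("side0")
# box front rim corners: crop1 scale 4.875(x) 3.867(y); side 4.333,3.867
sc=[[240+44/4.875,140+95/3.867]]; sd=[[185+38/4.333,165+102/3.867]]
# right-front rim corner seen in both
print(tri(a,sc,b,[[185+135/4.333,165+157/3.867]]) if 0 else tri(a,[[249,164.5]],b,[[216,205.3]]))
E
```

```text
150 L [119, 118, 121, 158, 182, 190, 186, 162, 123, 95, 111, 121, 122, 122, 122, 122] R [126, 126, 127, 125, 114, 95, 101, 152, 179, 188, 186, 165, 150, 146, 145, 145]
165 L [119, 120, 119, 125, 163, 184, 191, 181, 142, 103, 102, 116, 121, 121, 121, 122] R [111, 110, 110, 108, 92, 92, 127, 157, 171, 176, 168, 153, 146, 145, 145, 145]
180 L [119, 119, 119, 122, 146, 175, 188, 189, 173, 133, 94, 105, 110, 106, 104, 105] R [108, 109, 107, 99, 93, 106, 145, 168, 176, 172, 150, 143, 145, 146, 146, 145]
225 [155, 129, 150, 179, 177, 126, 118, 145, 180, 189, 183, 170, 121, 123, 100, 118, 121, 119, 121, 123, 123, 123]
240 [142, 115, 131, 166, 165, 121, 114, 128, 171, 182, 173, 158, 120, 124, 98, 107, 109, 109, 108, 109, 109, 108]
270 [155, 125, 140, 182, 181, 131, 118, 137, 184, 193, 188, 170, 128, 124, 100, 118, 126, 127, 127, 127, 127, 127]
0.102 [[0.4625, 0.1101, 0.102], [0.4418, 0.2155, 0.102], [0.6157, 0.1392, 0.102], [0.5948, 0.2462, 0.102], [0.4573, 0.1641, 0.102]] w 0.10737877780507345 0.10910973232110074 len 0.15595509573060645 yaw 0.19301428332989817
0.115 [[0.4609, 0.1119, 0.115], [0.441, 0.2133, 0.115], [0.6083, 0.1399, 0.115], [0.5881, 0.2429, 0.115], [0.4559, 0.1638, 0.115]] w 0.1032990149794388 0.1049642033912907 len 0.15002971815567234 yaw 0.19301428332989826
0.13 [[0.459, 0.114, 0.13], [0.44, 0.2107, 0.13], [0.5997, 0.1406, 0.13], [0.5804, 0.239, 0.13], [0.4542, 0.1635, 0.13]] w 0.09859159633447576 0.10018090077997151 len 0.1431927440307483 yaw 0.19301428332989815
[[0.46269905 0.10926648 0.10668967]]
```

The top sits at z ≈ 0.102 (width and length match the given sizes), with a yaw of 0.193. That puts the press point near (0.4985, 0.172, 0.103). Descending to a hover.

Request:
send_rows:
  increments:
    - {"gripper":1,"linear":[0.004,0.001,-0.03],"delta_rot":[0,0,0]}
    - {"gripper":1,"linear":[0.009,0.001,-0.065],"delta_rot":[0,0,0]}
    - {"gripper":1,"linear":[0.009,0.001,-0.1],"delta_rot":[0,0,0]}
    - {"gripper":1,"linear":[0.009,0.001,-0.135],"delta_rot":[0,0,0]}
    - {"gripper":1,"linear":[0.009,0.001,-0.16],"delta_rot":[0,0,0]}
    - {"gripper":1,"linear":[0.009,0.001,-0.175],"delta_rot":[0,0,0]}
    - {"gripper":1,"linear":[0.009,0.001,-0.18],"delta_rot":[0,0,0]}
    - {"gripper":1,"linear":[0.009,0.001,-0.18],"delta_rot":[0,0,0]}

```text
clock: 2.4
position: [0.4975, 0.1734, 0.1212]
ee_rot: [-0.0, -0.099, 0.995, 0.0]
contact_force: [-0.2, 0.4, -0.4]
width: 0.0001
gripper_force: 0.0
```

```bash
python3 - <<'E'
from rig import get_state, optics
from h import *
s=get_state(); print(s["position"],s["contact_force"])
d=wrist_to_world(optics.get_image("wrist"),s); np.savez("pics/w2.npz",**d); cv2.imwrite("pics/w2.png",d["pixels"])
E
```

```text
[0.49754038 0.1734102  0.12120949] [-0.23283899  0.38606053 -0.41538651]
```

View pics/w2.png

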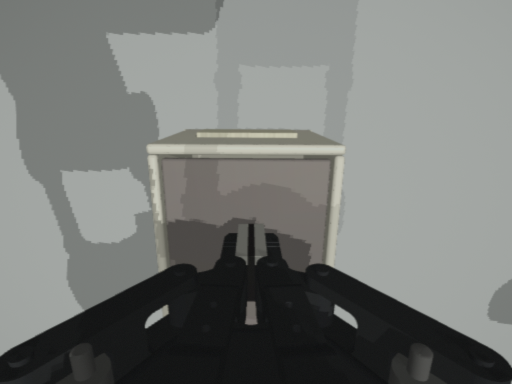

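The lid's front edge is at row ~158 and its sides at columns 163–332 (centre ~248). The fingers are centred at ~251, on the mid-line. Creeping down to touch.

```bash
python3 - <<'E'
from h import *
d=load("w2"); print(plane(d,[[163,157.5],[332,157.5],[248,157.5]],.102).round(4).tolist())
E
```

```text
[[0.4665, 0.1157, 0.102], [0.4473, 0.2113, 0.102], [0.4569, 0.1638, 0.102]]
```

Request:
send_rows:
  increments:
    - {"gripper":1,"linear":[0,0,-0.004],"delta_rot":[0,0,0]}
    - {"gripper":1,"linear":[0,0,-0.008],"delta_rot":[0,0,0]}
    - {"gripper":1,"linear":[0,0,-0.011],"delta_rot":[0,0,0]}
    - {"gripper":1,"linear":[0,0,-0.013],"delta_rot":[0,0,0]}
    - {"gripper":1,"linear":[0,0,-0.014],"delta_rot":[0,0,0]}
    - {"gripper":1,"linear":[0,0,-0.015],"delta_rot":[0,0,0]}
    - {"gripper":1,"linear":[0,0,-0.016],"delta_rot":[0,0,0]}
    - {"gripper":1,"linear":[0,0,-0.016],"delta_rot":[0,0,0]}

```text
clock: 3.25
position: [0.4982, 0.1724, 0.1055]
ee_rot: [0.0, -0.098, 0.995, 0.0]
contact_force: [-1.4, -0.7, 5.4]
width: -0.0002
gripper_force: 2.2
```

Request:
send_rows:
  increments:
    - {"gripper":1,"linear":[-0.001,0,-0.001],"delta_rot":[0,0,0]}
    - {"gripper":1,"linear":[-0.001,0,-0.001],"delta_rot":[0,0,0]}

```text
clock: 3.45
position: [0.4982, 0.1724, 0.1046]
ee_rot: [0.001, -0.098, 0.995, -0.0]
contact_force: [0.7, -1.0, 5.2]
width: -0.0001
gripper_force: 1.9
```

Request:
send_rows:
  increments:
    - {"gripper":1,"linear":[0,0,-0.001],"delta_rot":[0,0,0]}
    - {"gripper":1,"linear":[0,0,-0.001],"delta_rot":[0,0,0]}

```text
clock: 3.65
position: [0.4982, 0.1725, 0.1035]
ee_rot: [0.001, -0.098, 0.995, 0.0]
contact_force: [1.5, -0.2, 3.3]
width: -0.0001
gripper_force: 1.9
```

Request:
send_rows:
  increments:
    - {"gripper":1,"linear":[0,0,-0.001],"delta_rot":[0,0,0]}
    - {"gripper":1,"linear":[0,0,-0.001],"delta_rot":[0,0,0]}

```text
clock: 3.85
position: [0.4982, 0.1724, 0.1029]
ee_rot: [0.001, -0.098, 0.995, 0.0]
contact_force: [1.7, -0.6, 5.2]
width: -0.0
gripper_force: 3.1
```

```bash
python3 - <<'E'
from rig import get_state
for _ in range(3):
    s=get_state(); print(s["position"][2],s["contact_force"],s["gripper_force"])
E
```

```text
0.10286845435671459 [ 1.72904737 -0.5599239   5.2426652 ] 3.0991066759452224
0.10286845435671459 [ 1.72904737 -0.5599239   5.2426652 ] 3.0991066759452224
0.10286845435671459 [ 1.72904737 -0.5599239   5.2426652 ] 3.0991066759452224
```

Request:
send_rows:
  increments:
    - {"gripper":1,"linear":[0,0,-0.001],"delta_rot":[0,0,0]}
    - {"gripper":1,"linear":[0,0,-0.001],"delta_rot":[0,0,0]}

```text
clock: 4.05
position: [0.4983, 0.1724, 0.1027]
ee_rot: [0.001, -0.098, 0.995, 0.0]
contact_force: [0.1, -1.2, 11.8]
width: -0.0004
gripper_force: 5.9
```

Request:
send_rows:
  increments:
    - {"gripper":1,"linear":[0,0,-0.001],"delta_rot":[0,0,0]}
    - {"gripper":1,"linear":[0,0,-0.001],"delta_rot":[0,0,0]}

```text
clock: 4.25
position: [0.4983, 0.1725, 0.1026]
ee_rot: [0.002, -0.098, 0.995, 0.0]
contact_force: [-1.6, -1.4, 16.2]
width: -0.0
gripper_force: 8.6
```

That's the hard stop: the force is rising at z ≈ 0.1027, about 6 mm below flush, so the latch has clicked. Now I'll let it rise slowly under the fingers.

Request:
send_rows:
  increments:
    - {"gripper":1,"linear":[0,0,0.001],"delta_rot":[0,0,0]}
    - {"gripper":1,"linear":[0,0,0.002],"delta_rot":[0,0,0]}
    - {"gripper":1,"linear":[0,0,0.003],"delta_rot":[0,0,0]}
    - {"gripper":1,"linear":[0,0,0.004],"delta_rot":[0,0,0]}
    - {"gripper":1,"linear":[0,0,0.005],"delta_rot":[0,0,0]}
    - {"gripper":1,"linear":[0,0,0.006],"delta_rot":[0,0,0]}
    - {"gripper":1,"linear":[0,0,0.007],"delta_rot":[0,0,0]}
    - {"gripper":1,"linear":[0,0,0.008],"delta_rot":[0,0,0]}

```text
clock: 5.05
position: [0.497, 0.1725, 0.1082]
ee_rot: [-0.0, -0.098, 0.995, 0.0]
contact_force: [0.5, 0.9, 1.7]
width: -0.0003
gripper_force: 1.0
```

Request:
send_rows:
  increments:
    - {"gripper":1,"linear":[0,0,0.0015],"delta_rot":[0,0,0]}
    - {"gripper":1,"linear":[0,0,0.003],"delta_rot":[0,0,0]}
    - {"gripper":1,"linear":[0.0003,0,0.0045],"delta_rot":[0,0,0]}
    - {"gripper":1,"linear":[0.0005,0,0.006],"delta_rot":[0,0,0]}
    - {"gripper":1,"linear":[0.0008,0,0.0075],"delta_rot":[0,0,0]}
    - {"gripper":1,"linear":[0.001,0,0.009],"delta_rot":[0,0,0]}
    - {"gripper":1,"linear":[0.0015,0,0.0105],"delta_rot":[0,0,0]}
    - {"gripper":1,"linear":[0.002,0,0.012],"delta_rot":[0,0,0]}

```text
clock: 5.85
position: [0.4988, 0.1723, 0.1203]
ee_rot: [-0.0, -0.098, 0.995, -0.0]
contact_force: [-0.5, 0.6, 1.6]
width: 0.0002
gripper_force: 0.8
```

```bash
python3 - <<'E'
from rig import get_state, optics
import cv2
s=get_state(); print(s["contact_force"],s["gripper_force"])
cv2.imwrite("pics/s2.png",cv2.resize(optics.get_image("side")["pixels"][130:260,160:330],None,fx=4,fy=4))
E
```

```text
[-0.4841587   0.6387463   1.60653991] 0.7792093441821635
```

View pics/s2.png

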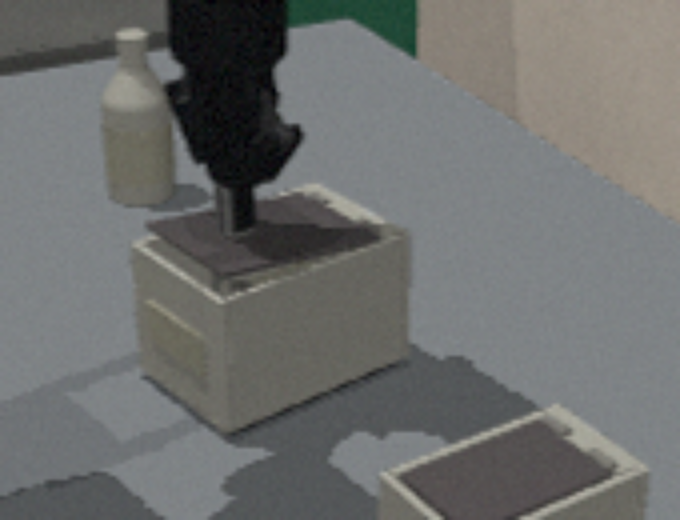

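The side view shows the fingertips at crop (238,232) resting on the lid, which has risen a little at its front (crop 220,270). The small box is still shut. Continuing along the arc.

Request:
send_rows:
  increments:
    - {"gripper":1,"linear":[0.0005,0,0.0015],"delta_rot":[0,0,0]}
    - {"gripper":1,"linear":[0.001,0,0.003],"delta_rot":[0,0,0]}
    - {"gripper":1,"linear":[0.0015,0.0005,0.0045],"delta_rot":[0,0,0]}
    - {"gripper":1,"linear":[0.002,0.0005,0.006],"delta_rot":[0,0,0]}
    - {"gripper":1,"linear":[0.0025,0.0005,0.0075],"delta_rot":[0,0,0]}
    - {"gripper":1,"linear":[0.003,0.0005,0.009],"delta_rot":[0,0,0]}
    - {"gripper":1,"linear":[0.0035,0.001,0.0105],"delta_rot":[0,0,0]}
    - {"gripper":1,"linear":[0.004,0.001,0.012],"delta_rot":[0,0,0]}

```text
clock: 6.7
position: [0.5034, 0.1734, 0.1325]
ee_rot: [0.0, -0.098, 0.995, 0.0]
contact_force: [-0.8, 0.0, 1.4]
width: 0.0002
gripper_force: 0.7
```

Request:
send_rows:
  increments:
    - {"gripper":1,"linear":[0.0007,0,0.0015],"delta_rot":[0,0,0]}
    - {"gripper":1,"linear":[0.0014,0,0.003],"delta_rot":[0,0,0]}
    - {"gripper":1,"linear":[0.002,0.0005,0.0045],"delta_rot":[0,0,0]}
    - {"gripper":1,"linear":[0.0027,0.0005,0.006],"delta_rot":[0,0,0]}
    - {"gripper":1,"linear":[0.0034,0.0005,0.0075],"delta_rot":[0,0,0]}
    - {"gripper":1,"linear":[0.004,0.001,0.009],"delta_rot":[0,0,0]}
    - {"gripper":1,"linear":[0.0048,0.001,0.0105],"delta_rot":[0,0,0]}
    - {"gripper":1,"linear":[0.0055,0.001,0.012],"delta_rot":[0,0,0]}

```text
clock: 7.5
position: [0.5088, 0.1746, 0.1445]
ee_rot: [0.0, -0.098, 0.995, 0.0]
contact_force: [0.4, -0.4, 2.3]
width: 0.0002
gripper_force: 0.7
```

Request:
send_rows:
  increments:
    - {"gripper":1,"linear":[0.0008,0,0.0015],"delta_rot":[0,0,0]}
    - {"gripper":1,"linear":[0.0016,0.0005,0.003],"delta_rot":[0,0,0]}
    - {"gripper":1,"linear":[0.0025,0.0005,0.0045],"delta_rot":[0,0,0]}
    - {"gripper":1,"linear":[0.0034,0.0005,0.006],"delta_rot":[0,0,0]}
    - {"gripper":1,"linear":[0.0042,0.001,0.0075],"delta_rot":[0,0,0]}
    - {"gripper":1,"linear":[0.005,0.001,0.009],"delta_rot":[0,0,0]}
    - {"gripper":1,"linear":[0.006,0.001,0.0105],"delta_rot":[0,0,0]}
    - {"gripper":1,"linear":[0.007,0.0015,0.012],"delta_rot":[0,0,0]}

```text
clock: 8.3
position: [0.5158, 0.1758, 0.1564]
ee_rot: [-0.0, -0.098, 0.995, -0.0]
contact_force: [-0.6, -0.6, 1.9]
width: 0.0
gripper_force: 0.6
```

Request:
send_rows:
  increments:
    - {"gripper":1,"linear":[0.001,0,0.0015],"delta_rot":[0,0,0]}
    - {"gripper":1,"linear":[0.002,0.0005,0.003],"delta_rot":[0,0,0]}
    - {"gripper":1,"linear":[0.003,0.0005,0.0045],"delta_rot":[0,0,0]}
    - {"gripper":1,"linear":[0.004,0.001,0.006],"delta_rot":[0,0,0]}
    - {"gripper":1,"linear":[0.005,0.001,0.0075],"delta_rot":[0,0,0]}
    - {"gripper":1,"linear":[0.006,0.001,0.009],"delta_rot":[0,0,0]}

```text
clock: 8.9
position: [0.5222, 0.1771, 0.1655]
ee_rot: [0.0, -0.098, 0.995, 0.0]
contact_force: [2.1, 1.0, 0.5]
width: 0.0004
gripper_force: 0.5
```

```bash
python3 - <<'E'
from rig import get_state, optics
import cv2
s=get_state(); print(s["contact_force"],s["gripper_force"])
cv2.imwrite("pics/s3.png",cv2.resize(optics.get_image("side")["pixels"][130:260,160:330],None,fx=4,fy=4))
E
```

```text
[2.06153111 1.00155578 0.47762469] 0.5150447180494666
```

View pics/s3.png

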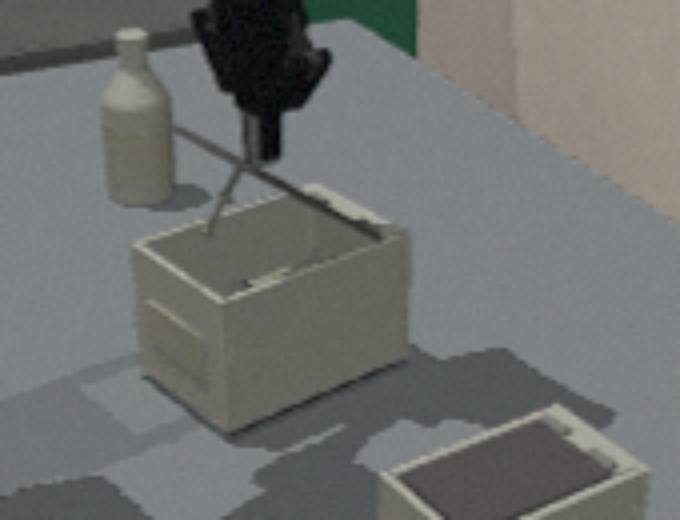

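The side view shows the lid almost fully open, edge-on from crop (175,128) to (380,238), with the fingertip on it near (250,165). I'll keep rising slowly until contact fades.

Request:
send_rows:
  increments:
    - {"gripper":1,"linear":[0.001,0,0.0015],"delta_rot":[0,0,0]}
    - {"gripper":1,"linear":[0.002,0.0005,0.003],"delta_rot":[0,0,0]}
    - {"gripper":1,"linear":[0.003,0.0005,0.0045],"delta_rot":[0,0,0]}
    - {"gripper":1,"linear":[0.0035,0.0005,0.006],"delta_rot":[0,0,0]}

```text
clock: 9.35
position: [0.5248, 0.1773, 0.1712]
ee_rot: [-0.001, -0.098, 0.995, -0.0]
contact_force: [0.4, 0.5, -0.5]
width: -0.0
gripper_force: 0.0
```

Request:
send_rows:
  increments:
    - {"gripper":1,"linear":[0.0005,0,0.0015],"delta_rot":[0,0,0]}
    - {"gripper":1,"linear":[0.001,0,0.003],"delta_rot":[0,0,0]}
    - {"gripper":1,"linear":[0.0015,0.0005,0.0045],"delta_rot":[0,0,0]}
    - {"gripper":1,"linear":[0.002,0.0005,0.006],"delta_rot":[0,0,0]}

```text
clock: 9.75
position: [0.5272, 0.178, 0.1774]
ee_rot: [-0.0, -0.098, 0.995, 0.0]
contact_force: [-0.5, -0.1, -0.7]
width: -0.0002
gripper_force: 0.0
```

Request:
send_rows:
  increments:
    - {"gripper":1,"linear":[0.0005,0,0.0015],"delta_rot":[0,0,0]}
    - {"gripper":1,"linear":[0.001,0,0.003],"delta_rot":[0,0,0]}
    - {"gripper":1,"linear":[0.0015,0.0005,0.0045],"delta_rot":[0,0,0]}
    - {"gripper":1,"linear":[0.002,0.0005,0.006],"delta_rot":[0,0,0]}

```text
clock: 10.15
position: [0.5293, 0.1784, 0.1835]
ee_rot: [0.0, -0.098, 0.995, 0.0]
contact_force: [-0.5, 0.1, -0.1]
width: -0.0001
gripper_force: 0.0
```

Contact has ended with the lid at its open stop. Retreating straight up, then checking.

Request:
send_rows:
  increments:
    - {"gripper":1,"linear":[0,0,0.015],"delta_rot":[0,0,0]}
    - {"gripper":1,"linear":[0,0,0.04],"delta_rot":[0,0,0]}
    - {"gripper":1,"linear":[0,0,0.07],"delta_rot":[0,0,0]}
    - {"gripper":1,"linear":[0,0,0.1],"delta_rot":[0,0,0]}
    - {"gripper":1,"linear":[0,0,0.115],"delta_rot":[0,0,0]}
    - {"gripper":1,"linear":[0,0,0.12],"delta_rot":[0,0,0]}
    - {"gripper":1,"linear":[0,0,0.12],"delta_rot":[0,0,0]}
    - {"gripper":1,"linear":[0,0,0.12],"delta_rot":[0,0,0]}

```text
clock: 10.95
position: [0.5287, 0.1783, 0.3021]
ee_rot: [-0.001, -0.098, 0.995, -0.0]
contact_force: [0.3, -1.2, -0.3]
width: 0.0003
gripper_force: 0.0
```

```bash
python3 - <<'E'
from rig import get_state, optics
import cv2
s=get_state(); print(s["clock"],s["position"],s["contact_force"],s["gripper_force"])
cv2.imwrite("pics/s4.png",cv2.resize(optics.get_image("side")["pixels"][130:310,160:330],None,fx=3,fy=3))
E
```

```text
10.95 [0.528657   0.17827037 0.30212204] [ 0.27710303 -1.23960245 -0.34437426] 0.0
```

View pics/s4.png

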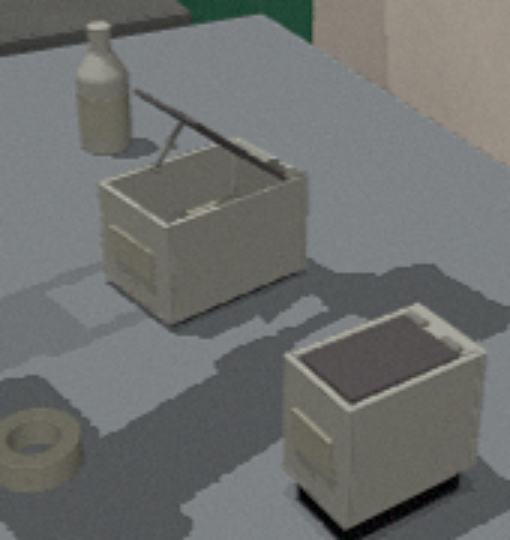

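The lid stands open by itself, from crop (137,92) to (285,178). The small box is shut, the bottle is in place, and the robot is clear.

```bash
python3 -c "
from rig import sign_off; print(sign_off())"
```

```text
the job is handed in; nothing more can be done
None
```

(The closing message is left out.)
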